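# Restock the counter display shelf

## Task

Restock the small display shelf from the delivery carton. Stand the new shampoo bottle directly behind the bottle on the shelf, broad side to the front like it, and the new large cream jar directly behind the jar on the shelf, each leaving a gap of two or three centimetres to the one in front; set the small jar centred on the lid of that new large jar; and stand the soap carton in the front row midway between the two products already there, in line with them, its long side along the shelf front. Set the goods down upright without dropping or tipping any, and leave the two products on the shelf, the flat tin and the price labeller where they are.

Things in the scene. Friction and masses are not known exactly. Their poses are not given: they have to be found in the camera images.
- shelf: Low fixed display shelf, pale deck with teal edges, 240 deep (x), 320 wide (y), small price tickets along its front (-x) edge, which faces the robot: +x is 'behind'. Origin at the centre of its underside; deck top 30 mm above it. Thin steel rail along the back at x = +112 mm, 33 mm above the deck; other sides open. Its two products stand about 200 mm apart in the front row, near x = -60 mm.
- tray: Delivery carton: fixed cut-down cardboard tray, 290 (x) by 316 (y) mm, holding the new goods and the tin, which stand 97 mm or more apart (centres) and 55 mm or more from the walls. Origin at the centre of its underside; floor 4 mm and walls 24 mm above it. It and the shelf stand side by side, on either side of the counter.
- bottle_shelf: Shampoo bottle already standing at the front of the shelf, to be left in place: white, flat, round-sided, 38 mm deep (its x) by 62 mm wide (its y), 112 mm to the shoulder, then a 30 mm wide red cap up to 150 mm. Origin at the centre of its underside, z up; its +x points to the back of the shelf. Loose, about 0.3 kg.
- jar_shelf: Large round cream jar already standing at the front of the shelf, to be left in place: 64 mm diameter, 60 mm tall, cream body, flat dark green lid (the upper 22 mm). Origin at the centre of its underside, z up; its +x points to the back of the shelf. Loose, about 0.3 kg.
- bottle_new: New shampoo bottle, the same as the one on the shelf (38 by 62 mm in x and y, straight-sided up to 112 mm, 150 mm tall with its cap), about 0.2 to 0.4 kg. Origin at the centre of its underside, z up. Stands in the delivery carton, turned by up to 0.5 rad from the world axes.
- jar_new: New large cream jar, the same as the one on the shelf (64 mm diameter, 60 mm tall, flat lid), about 0.2 to 0.4 kg. Origin at the centre of its underside, z up. Stands in the delivery carton.
- jar_small: Small cream jar of the same make, 46 mm diameter and 38 mm tall, flat lid (the upper 14 mm), about 0.08 kg. Origin at the centre of its underside, z up. Stands in the delivery carton.
- soap: Pink soap carton standing on its long narrow side: 40 mm deep (its x), 84 mm wide (its y), 58 mm tall, about 0.2 kg, rigid. Origin at the centre of its underside, z up. Stands in the delivery carton, turned by up to 0.4 rad from the world axes.
- tin: Bystander: flat round metal tin, 73 mm diameter, 24 mm tall, in the delivery carton. Stays there. Origin at the centre of its underside.
- labeller: Bystander: blue hand price labeller, about 180 by 145 mm and 40 mm tall, lying on the counter beyond the shelf and the carton. Origin at the underside of its body. Stays there.
Not all that is in view belongs to the job. What is shaped like the bottle_shelf but green is not meant. What is shaped like the soap but red is not meant.

How it is judged (in metres and radians):
At the end, for the whole second after the job is handed in: New bottle and large jar on the deck behind their like, gap 4-56 mm, 15 mm sideways; soap under 116 mm from both front goods, 16 mm in line; both broad sides within 0.2 rad; small jar centred to 12 mm on new jar. All upright, at rest; shelf goods moved under 12 mm, tin and labeller under 20 mm (x of bottle_new in the frame of bottle_shelf between 0.042 and 0.095 m and y of bottle_new in the frame of bottle_shelf between -0.015 and 0.015 m and angle between the y axis of each of bottle_new, soap and the y axis of shelf, either way round below 0.2 rad and x of jar_new in the frame of jar_shelf between 0.067 and 0.12 m and y of jar_new in the frame of jar_shelf between -0.015 and 0.015 m and horizontal distance between soap and bottle_shelf below 0.116 m and horizontal distance between soap and jar_shelf below 0.116 m and x of soap in the frame of shelf between -0.076 and -0.044 m and z of bottle_new in the frame of shelf between 0.026 and 0.034 m and z of jar_new in the frame of shelf between 0.026 and 0.034 m and z of soap in the frame of shelf between 0.026 and 0.034 m and horizontal distance between jar_small and jar_new below 0.012 m and z of jar_small in the frame of jar_new between 0.056 and 0.064 m and angle between each of bottle_new, jar_new, soap, jar_small, bottle_shelf, jar_shelf's own z axis and vertical below 0.1 rad and linear speed of each of bottle_new, jar_new, soap, jar_small, bottle_shelf, jar_shelf below 0.02 m/s and angular speed of each of bottle_new, jar_new, soap, jar_small below 0.2 rad/s and distance of each of bottle_shelf, jar_shelf from where it was at the start of the episode below 0.012 m and distance of each of tin, labeller from where it was at the start of the episode below 0.02 m); the robot touches nothing.
It fails at once if one of the new goods is dropped from more than about 2 cm (moves faster than 0.65 m/s while the fingers do not touch it) ((linear speed of bottle_new above 0.65 m/s and contact force between bottle_new and the fingers below 0.05 N) or (linear speed of jar_new above 0.65 m/s and contact force between jar_new and the fingers below 0.05 N) or (linear speed of soap above 0.65 m/s and contact force between soap and the fingers below 0.05 N) or (linear speed of jar_small above 0.65 m/s and contact force between jar_small and the fingers below 0.05 N)).
It fails at once if one of the goods is tipped over (leans more than 35 degrees) (angle between any of bottle_new, jar_new, soap, jar_small, bottle_shelf, jar_shelf's own z axis and vertical above 0.61 rad).
It fails at once if a product that already stands on the shelf is shifted by more than 20 mm (distance of any of bottle_shelf, jar_shelf from where it was at the start of the episode above 0.02 m).
It fails at once if the flat tin or the price labeller is shifted by more than 30 mm (distance of any of tin, labeller from where it was at the start of the episode above 0.03 m).
It also fails if it takes over 120 s, if anything falls off the work surface, if the arm or the gripper's body presses on something with over 40 N, if the wrist force passes 120 N, or if a joint passes its speed limit or range.

## Robot

A 6-joint arm with a two-finger parallel gripper is mounted at the origin on the work surface. World frame = base frame: x ahead of the robot, y to its left, z up, the work surface at z = 0. Lengths are in mm, angles in rad, forces in N, time in s.
With the tool pointing down it reaches from about 400 to 825 mm from the base axis. Payload 7 kg.
Tool frame: the origin (TCP) lies at the very end of the fingers, on their centre line; the grasp point (between the pads) lies 19 mm behind it; z points along the fingers, y is the line along which they close (so a half turn about z gives the same grasp; the last joint's range is limited). The gripper opens to 88 mm and grips with 3 to 60 N. Pads are 19 mm wide; open, the fingers measure 130 mm over their backs; the gripper's body (78 mm by 193 mm) begins 47 mm behind the grasp point.
Start: joints at [1.59, 0.359, 0.012, 0, -1.224, -0.288], TCP at [179.273, 650.735, 226.561] pointing down, gripper open.
Joint ranges: [-3.07, 3.07], [-1.43, 2.12], [-1.02, 1.25], [-3.03, 1.67], [-3.05, -0], [-3.03, 3.03]. Speed limits (rad/s): [2.39, 2.39, 3.01, 3.14, 3.14, 3.14].

## Interface

Orientations are given as a unit quaternion [x, y, z, w].
In Python, from plant import bot gives the robot as it stands. Calls block until the motion is done:
- bot.move_ptp(position, orientation): joint-space move of the TCP to a pose.
- bot.line_to(position, velocity=150, ori=None): straight line of the TCP; ori=None keeps the orientation; velocity is the mean speed in mm/s.
- bot.move_joints(angles): joint-space move.
- bot.move_gripper(opening, force=None): finger opening in mm; force is the grip in N (None keeps the last); returns when the fingers have stopped.
- bot.pause(seconds).
- bot.solve_ik(position, orientation): joint angles nearest the present ones, or None.
- bot.read_state(): the state.
- bot.camera(name): name is "scene" or "top" or "wrist"; returns the picture (400x640x3 uint8, red, green, blue); there is no depth.
- bot.get_calibration(name): a dict with "fx", "fy", "cx", "cy" (pixels), "view" (4x4, takes a point from world to camera coordinates); the wrist camera has in their place "T_tool_cam" (4x4, takes a point from camera to tool coordinates, whose origin is the TCP and whose axes are the flange's). Camera axes: x right, y up, looking along -z (the intrinsics and any distortion apply to the point x, -y, -z); pixel columns grow to the right and rows downward; lengths in mm; the calibration is good to about 2 mm. A picture is of the moment at which its call begins: read the wrist's pose just before it. get_calibration takes no time and is no camera call.
A pose or a line that the arm cannot do raises bot.Unreachable and nothing moves.
- bot.close_job(): hands the job in; it is judged then, once.
The state is a dict: "t": time; "joint_pos": joint angles; "qvel": joint speeds; "tau": joint torques, N m; "tcp_pos": TCP position; "eef_rot": TCP orientation; "contact_force": force on the tool from outside, world axes, zero at the start; "moment": the same for the moment, N m; "width": finger opening in mm; "finger_force": force on a finger pad.
Only numpy, scipy, OpenCV 4.12 (cv2) and the standard library are available. Lean on these libraries where they do the work, as an engineer would, in place of code of your own. Each camera call takes 0.05 s, during which the arm holds its last target. There are 200 camera calls.

## Working session

There is one attempt and no reset: what is moved stays moved. The work goes in short steps, each a Python script; the robot and the scene stay as the last script left them, time stands still between calls to the robot, and variables do not carry over. Pictures are saved under pics/ and viewed, at most 14 in all, crops included, and the job is handed in when it is done.

```bash
ls; mkdir -p pics
python3 - <<'E'
from plant import bot
import cv2
for n in ("top","scene"):
    im=bot.camera(n); cv2.imwrite(f"pics/{n}0.png",im[:,:,::-1])
    c=bot.get_calibration(n); print(n,c)
print(bot.get_calibration("wrist")); print(bot.read_state())
E
```

```text
pics
top {'fx': 447.1521817598679, 'fy': 447.1521817598679, 'cx': 317.68305183452935, 'cy': 199.88987269558984, 'view': array([[ 1.73041402e-02, -9.99729077e-01, -1.55672219e-02,
        -1.59154408e+01],
       [ 9.95177645e-01,  1.57177096e-02,  9.68215257e-02,
        -5.58950279e+02],
       [-9.65506135e-02, -1.71675645e-02,  9.95180011e-01,
        -1.13374457e+03],
       [ 0.00000000e+00,  0.00000000e+00,  0.00000000e+00,
         1.00000000e+00]])}
scene {'fx': 382.9350663835479, 'fy': 382.9350663835479, 'cx': 316.09607145607356, 'cy': 200.36586601048487, 'view': array([[-1.33252581e-01,  9.91057909e-01,  6.92603887e-03,
         8.80985028e+01],
       [-7.62747448e-01, -1.07012276e-01,  6.37781078e-01,
         3.78932305e+02],
       [ 6.32819153e-01,  7.97031560e-02,  7.70186553e-01,
        -1.35716741e+03],
       [ 0.00000000e+00,  0.00000000e+00,  0.00000000e+00,
         1.00000000e+00]])}
{'fx': 332.8252777100603, 'fy': 332.8252777100603, 'cx': 319.3093388862886, 'cy': 200.6481706868252, 'T_tool_cam': array([[-5.85067231e-04,  9.66205755e-01,  2.57771405e-01,
     
[... 267 characters left out ...]
00e+00]])}
{'t': 0.1, 'joint_pos': array([ 1.59009002e+00,  3.59274919e-01,  1.11778862e-02, -2.93248238e-04,
       -1.22413859e+00, -2.88063453e-01]), 'qvel': array([-0.0002248 , -0.00242172,  0.00250876,  0.00063276, -0.00014197,
       -0.00050418]), 'tau': array([-5.29978624e-04, -5.84164023e+01,  2.93749970e+01,  7.01545313e+00,
        1.01309278e-02, -5.15830527e-05]), 'tcp_pos': array([179.18259577, 650.32941153, 225.75717358]), 'eef_rot': array([ 9.90976978e-01, -1.34030190e-01, -2.60814987e-05,  7.32271192e-04]), 'contact_force': array([-0.2392446 ,  0.93711085,  0.45425752]), 'moment': array([-0.05056386,  0.06169128,  0.0053889 ]), 'finger_force': 0.0, 'width': 87.6046000740309}
```

View pics/top0.png

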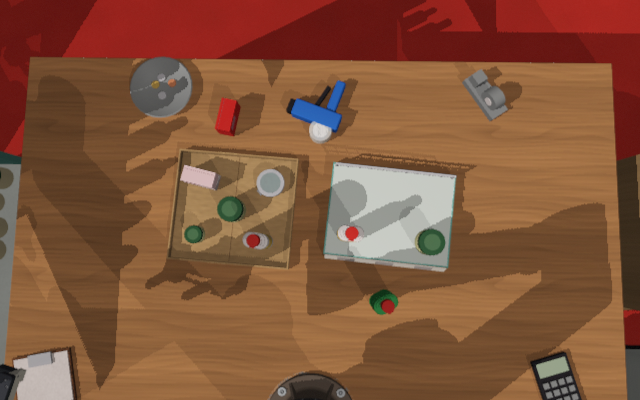

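View pics/scene0.png

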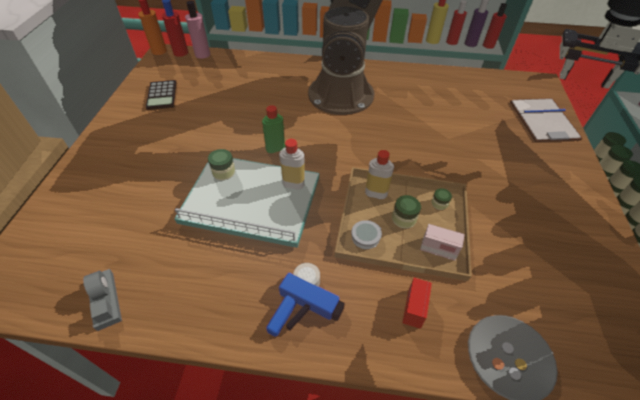

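Soap candidates are the pink box at (200,177) in the carton and the red one at (228,117). Only the pink one is meant. For the bottles, the white one with a red cap on the shelf at (350,233) and the one in the carton at (255,240) fit. The green one at (384,302) is not meant. I'll confirm this in enlarged crops.

```bash
cat > h.py <<'E'
import numpy as np, cv2
from scipy.spatial.transform import Rotation as R
from plant import bot
def project(name,P,view=None):
    c=bot.get_calibration(name); V=c["view"] if view is None else view
    p=V[:3,:3]@np.array(P,float)+V[:3,3]; return np.array([c["cx"]+c["fx"]*p[0]/-p[2], c["cy"]-c["fy"]*p[1]/-p[2]])
def unproj(name,uv,z,view=None):
    c=bot.get_calibration(name); V=c["view"] if view is None else view
    Rm,t=V[:3,:3],V[:3,3]; d=Rm.T@np.array([(uv[0]-c["cx"])/c["fx"],-(uv[1]-c["cy"])/c["fy"],-1.]); o=-Rm.T@t
    return (o+d*(z-o[2])/d[2])[:2]
def wview(s):
    T=np.eye(4); T[:3,:3]=R.from_quat(s["eef_rot"]).as_matrix(); T[:3,3]=s["tcp_pos"]
    return np.linalg.inv(T@bot.get_calibration("wrist")["T_tool_cam"])
def down(yaw): # tool down; closing axis (tool y) at angle yaw from world y (mod pi)
    return (R.from_euler("z",yaw)*R.from_quat([1,0,0,0])).as_quat()
E
python3 - <<'E'
from h import *
im=cv2.imread("pics/top0.png")
for n,(a,b,w,h) in {"c_tray":(165,140,140,135),"c_shelf":(318,155,145,160)}.items():
    k=5 if n=="c_tray" else 3.75
    k=4.4 if n=="c_tray" else 3.75
    cv2.imwrite(f"pics/{n}.png",cv2.resize(im[b:b+h,a:a+w],None,fx=k,fy=k,interpolation=cv2.INTER_CUBIC))
for uv,z in (((231,208),64),((194,234),42),((253,240),154),((200,177),62),((270,183),28),((351,233),180),((431,242),90),((387,307),150),((228,117),50),((240,210),4),((390,215),30)): print(uv,unproj("top",uv,z))
for y in (0,.3,-.3,1.57): print(y,bot.solve_ik([550,100,300],down(y)))
E
```

```text
(231, 208) [531.60549426 210.43057708]
(194, 234) [465.16833308 307.48068182]
(253, 240) [451.97185928 138.03376065]
(200, 177) [609.43331476 292.6969745 ]
(270, 183) [601.31886259 118.4218558 ]
(351, 233) [471.18414199 -84.99544759]
(431, 242) [ 454.88292724 -284.03120065]
(387, 307) [ 306.36706456 -169.73968459]
(228, 117) [769.6569568  229.79158151]
(240, 210) [531.21526347 199.04458715]
(390, 215) [ 522.71274586 -193.54413584]
0 [ 0.53007117  0.12769175 -0.12846777  0.         -1.31463681  1.04072516]
0.3 [ 0.53007117  0.12769175 -0.12846777  0.         -1.31463681  1.34072516]
-0.3 [ 0.53007117  0.12769175 -0.12846777  0.         -1.31463681  0.74072516]
1.57 [ 0.53007117  0.12769175 -0.12846777  0.         -1.31463681  2.61072516]
```

View pics/c_tray.png

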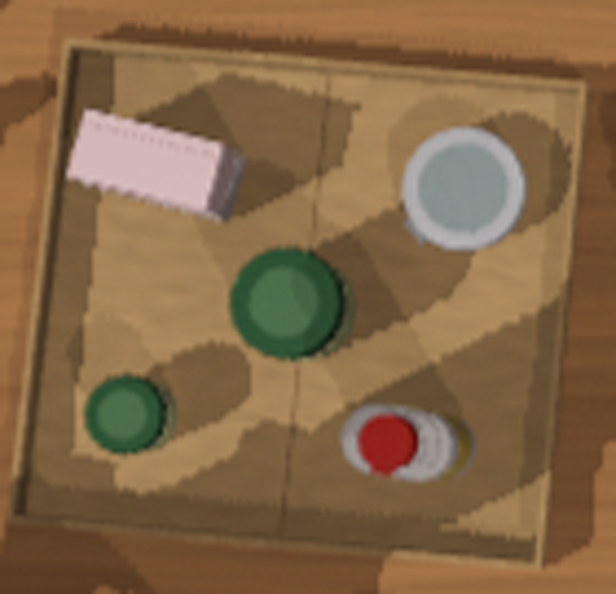

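View pics/c_shelf.png

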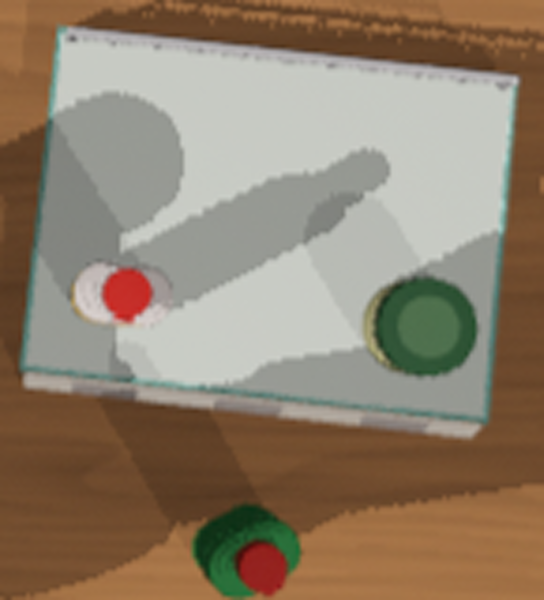

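The crops confirm it. The pink soap is in the carton at (198,177), and the white bottle with the red cap stands on the shelf. The green bottle (383,300) and the red box are not part of the job. Next I'll take wrist pictures for accuracy.

Run:
```python
from h import *
import pickle
V={}
for n,p in (("tray",[590,205,320]),("shelf",[570,-190,320])):
    bot.move_ptp(p,down(0)); bot.pause(.3); s=bot.read_state(); V[n]=wview(s)
    im=bot.camera("wrist")[:,:,::-1]; cv2.imwrite(f"pics/w_{n}.png",im); print(s["tcp_pos"],s["t"])
    c=project("wrist",[530,p[1],60],V[n]).astype(int); print(c)
    a,b=max(c[0]-170,0),max(c[1]-150,0); cr=im[b:b+270,a:a+340]; print(a,b)
    cv2.imwrite(f"pics/wc_{n}.png",cv2.resize(cr,None,fx=2.2,fy=2.2,interpolation=cv2.INTER_CUBIC))
pickle.dump(V,open("V.pkl","wb"))
```

```text
[589.86791457 205.41492943 319.88852088] 2.5917
[319 212]
149 62
[ 570.28716319 -189.33225927  319.95360381] 4.4083
[319 198]
149 48
```

View pics/wc_tray.png

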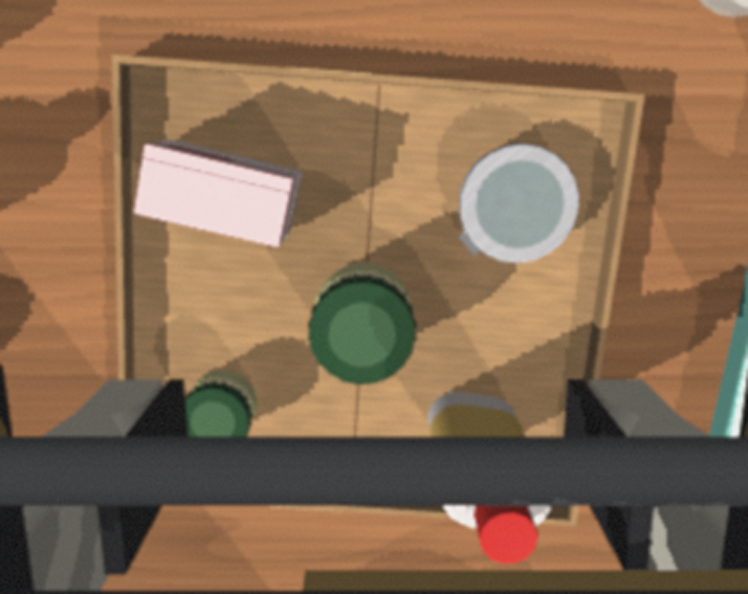

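View pics/wc_shelf.png

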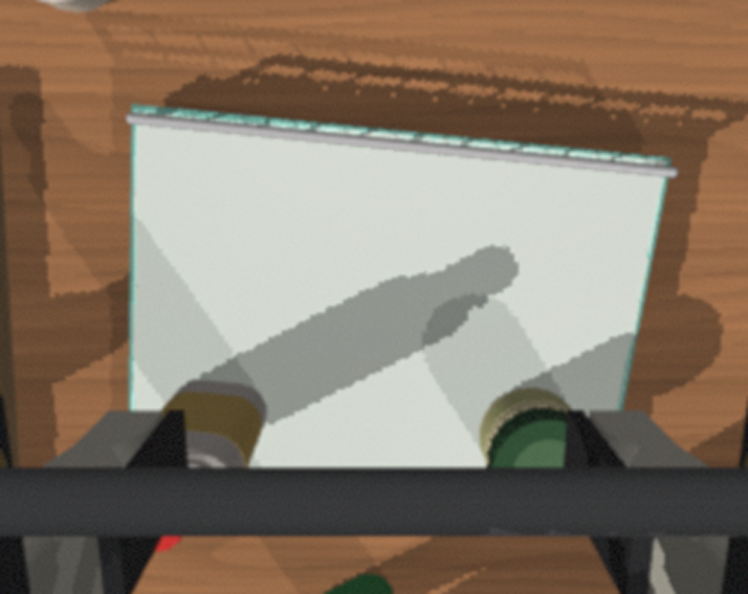

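The fingers hide the front items in both pictures. I'll look again from nearer the base.

Run:
```python
from h import *
import pickle
V=pickle.load(open("V.pkl","rb"))
for n,p in (("shelf2",[460,-190,320]),("tray2",[460,205,320])):
    bot.move_ptp(p,down(0)); bot.pause(.3); s=bot.read_state(); V[n]=wview(s)
    im=bot.camera("wrist")[:,:,::-1]; cv2.imwrite(f"pics/w_{n}.png",im); print(s["tcp_pos"],s["t"])
    c=project("wrist",[490,p[1],60],V[n]).astype(int); print(c)
    a,b=max(c[0]-170,0),max(c[1]-150,0); cr=im[b:b+270,a:a+340]; print(a,b)
    cv2.imwrite(f"pics/wc_{n}.png",cv2.resize(cr,None,fx=2.2,fy=2.2,interpolation=cv2.INTER_CUBIC))
pickle.dump(V,open("V.pkl","wb"))
```

```text
[ 460.54191047 -189.93005718  319.45832343] 5.275
[319 143]
149 0
[460.21604719 204.40187177 320.03542351] 7.0917
[318 143]
148 0
```

View pics/wc_shelf2.png

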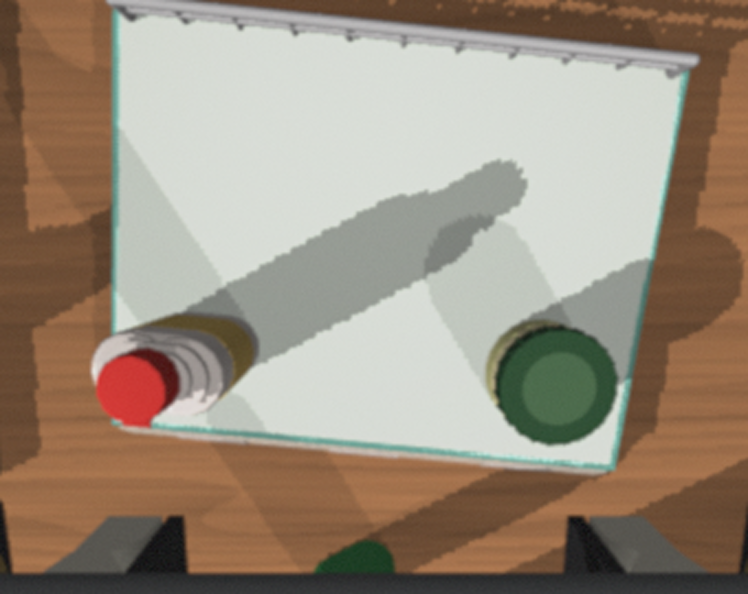

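View pics/wc_tray2.png

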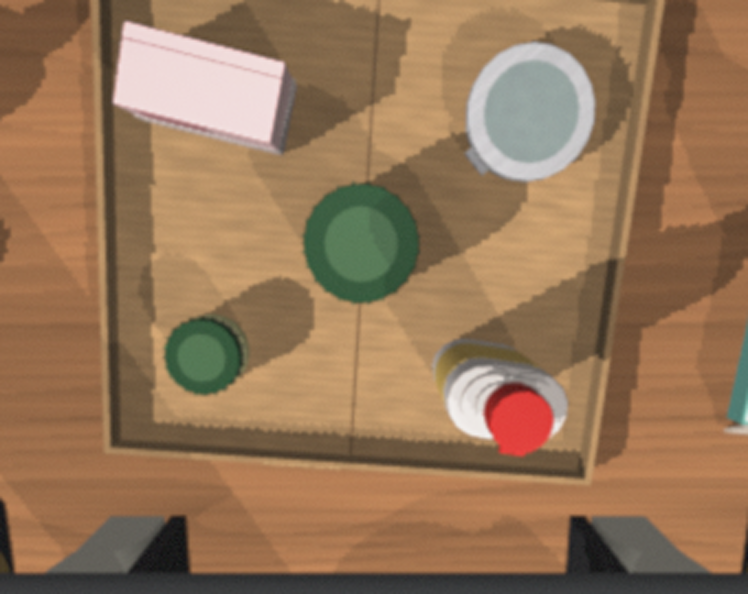

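Shelf and carton goods are now all in view. Next I fit model extents to these readings.

```bash
cat > fit.py <<'E'
from h import *
import pickle
from scipy.optimize import least_squares
V=pickle.load(open("V.pkl","rb"))
C={"shelf2":("wrist",2.2,149,0),"tray2":("wrist",2.2,148,0),"tray":("wrist",2.2,149,62),"shelf":("wrist",2.2,149,48),"ttray":("top",4.4,165,140),"tshelf":("top",3.75,318,155)}
def px(k,u,v): n,s,a,b=C[k]; return np.array([(u+.5)/s-.5+a,(v+.5)/s-.5+b])
def pr(k,P): return project(C[k][0],P,V.get(k))
def un(k,u,v,z): return unproj(C[k][0],px(k,u,v),z,V.get(k))
def fitcyl(k,bb,r,z0,z1,x0):
    m=np.r_[px(k,bb[0],bb[2]),px(k,bb[1],bb[3])]; a=np.linspace(0,2*np.pi,48)
    def f(q):
        p=np.array([pr(k,[q[0]+r*np.cos(t),q[1]+r*np.sin(t),z]) for t in a for z in (z0,z1)])
        return np.r_[p.min(0),p.max(0)]-m
    s=least_squares(f,x0); return s.x.round(1),s.fun.round(1)
E
python3 - <<'E'
from fit import *
for n,k,bb,r,z0,z1,x0 in (
 ("capS","shelf2",[96,180,348,426],15,142,180,(470,-85)),("capS","tshelf",[102,153,268,321],15,142,180,(470,-85)),
 ("jarS","shelf2",[494,618,325,446],32,68,90,(455,-280)),("jarS","tshelf",[376,477,278,376],32,68,90,(455,-280)),
 ("jarN","tray2",[303,420,183,304],32,42,64,(530,210)),("jarN","tray",[308,416,274,385],32,42,64,(530,210)),("jarN","ttray",[231,346,247,360],32,42,64,(530,210)),
 ("small","tray2",[165,244,318,395],23,28,42,(465,307)),("small","ttray",[85,167,375,454],23,28,42,(465,307)),
 ("capN","tray2",[485,553,383,457],15,116,154,(450,138)),("capN","ttray",[357,419,413,475],15,116,154,(450,138))): print(n,k,*fitcyl(k,bb,r,z0,z1,x0))
for k,pp in (("tray2",((124,22),(287,62),(273,143),(113,104))),("tray",((145,144),(297,174),(280,247),(134,213)))):
    q=np.array([un(k,*p,62) for p in pp]); d=(q[1]-q[0])+(q[2]-q[3]); print("soap",k,q.mean(0),"len",np.linalg.norm(q[1]-q[0]),np.linalg.norm(q[2]-q[3]),"yaw",np.arctan2(d[0],-d[1]))
for k,a,b in (("shelf2",(116,424),(612,464)),("tshelf",(25,370),(488,419))):
    a,b=un(k,*a,30),un(k,*b,30); print("front",a,b,np.linalg.norm(a-b),"yaw",np.arctan2((b-a)[0],-(b-a)[1]))
for k,a,b in (("shelf2",(110,5),(697,60)),("shelf",(128,119),(675,173)),("tshelf",(58,32),(516,80))):
    a,b=un(k,*a,63),un(k,*b,63); print("rail",k,a,b,np.linalg.norm(a-b),np.arctan2((b-a)[0],-(b-a)[1]))
E
```

```text
capS shelf2 [469.8 -87.1] [-2.5 -1.2  2.8  1.2]
capS tshelf [471.  -87.2] [-0.3  0.3  0.3 -0.3]
jarS shelf2 [ 454.4 -288.7] [-0.4 -0.1  0.3  0.1]Traceback (most recent call last):
  File "<stdin>", line 7, in <module>
  File "fit.py", line 14, in fitcyl
    s=least_squares(f,x0); return s.x.round(1),s.fun.round(1)
    return func(*args, **kwargs)
    vector_fun = VectorFunction(
        fun_wrapped,
    ...<6 lines>...
        workers=workers
    )
    self.J, dct = approx_derivative(
                  ~~~~~~~~~~~~~~~~~^
        self.fun_wrapped, self.x, f0=self.f, **finite_diff_options
        ^^^^^^^^^^^^^^^^^^^^^^^^^^^^^^^^^^^^^^^^^^^^^^^^^^^^^^^^^^
    )
    ^
    J, _nfev = _dense_difference(fun_wrapped, x0, f0, h,
               ~~~~~~~~~~~~~~~~~^^^^^^^^^^^^^^^^^^^^^^^^
                             use_one_sided, method,
                             ^^^^^^^^^^^^^^^^^^^^^^
                             mf)
                             ^^^
    df = [f_eval - f0 for f_eval in f_evals]
                                    ^^^^^^^
    f = np.atleast_1d(self.fun(x, *self.args, **self.kwargs))
                      ~~~~~~~~^^^^^^^^^^^^^^^^^^^^^^^^^^^^^^
    return np.atleast_1d(self.fun(x))
                         ~~~~~~~~^^^
    return self.f(x, *self.args, **self.kwargs)
           ~~~~~~^^^^^^^^^^^^^^^^^^^^^^^^^^^^^^
  File "fit.py", line 12, in f
    p=np.array([pr(k,[q[0]+r*np.cos(t),q[1]+r*np.sin(t),z]) for t in a for z in (z0,z1)])
                ~~^^^^^^^^^^^^^^^^^^^^^^^^^^^^^^^^^^^^^^^^^
  File "fit.py", line 7, in pr
    def pr(k,P): return project(C[k][0],P,V.get(k))
                        ~~~~~~~^^^^^^^^^^^^^^^^^^^^
  File "h.py", line 5, in project
    c=bot.get_calibration(name); V=c["view"] if view is None else view
ValueError: time passes only in moves, steps and waits
```

```bash
python3 - <<'E'
s=open("h.py").read()
s=s.replace("def project","CAL={n:bot.get_calibration(n) for n in ('top','scene','wrist')}\ndef project",1)
a,b=s.split("def project",1); b=b.replace("bot.get_calibration(name)","CAL[name]").replace('bot.get_calibration("wrist")','CAL["wrist"]')
open("h.py","w").write(a+"def project"+b)
E
cat > m.py <<'E'
from fit import *
for n,k,bb,r,z0,z1,x0 in (
 ("capS","shelf2",[96,180,348,426],15,142,180,(470,-85)),("capS","tshelf",[102,153,268,321],15,142,180,(470,-85)),
 ("jarS","shelf2",[494,618,325,446],32,68,90,(455,-280)),("jarS","tshelf",[376,477,278,376],32,68,90,(455,-280)),
 ("jarN","tray2",[303,420,183,304],32,42,64,(530,210)),("jarN","tray",[308,416,274,385],32,42,64,(530,210)),("jarN","ttray",[231,346,247,360],32,42,64,(530,210)),
 ("small","tray2",[165,244,318,395],23,28,42,(465,307)),("small","ttray",[85,167,375,454],23,28,42,(465,307)),
 ("capN","tray2",[485,553,383,457],15,116,154,(450,138)),("capN","ttray",[357,419,413,475],15,116,154,(450,138))): print(n,k,*fitcyl(k,bb,r,z0,z1,x0))
for k,pp in (("tray2",((124,22),(287,62),(273,143),(113,104))),("tray",((145,144),(297,174),(280,247),(134,213)))):
    q=np.array([un(k,*p,62) for p in pp]); d=(q[1]-q[0])+(q[2]-q[3]); print("soap",k,q.mean(0),"len",np.linalg.norm(q[1]-q[0]),np.linalg.norm(q[2]-q[3]),"yaw",np.arctan2(d[0],-d[1]))
for k,a,b in (("shelf2",(116,424),(612,464)),("tshelf",(25,370),(488,419))):
    a,b=un(k,*a,30),un(k,*b,30); print("front",a,b,np.linalg.norm(a-b),"yaw",np.arctan2((b-a)[0],-(b-a)[1]))
for k,a,b in (("shelf2",(110,5),(697,60)),("shelf",(128,119),(675,173)),("tshelf",(58,32),(516,80))):
    a,b=un(k,*a,63),un(k,*b,63); print("rail",k,a,b,np.linalg.norm(a-b),np.arctan2((b-a)[0],-(b-a)[1]))
E
python3 m.py
```

```text
capS shelf2 [469.8 -87.1] [-2.5 -1.2  2.8  1.2]
capS tshelf [471.  -87.2] [-0.3  0.3  0.3 -0.3]
jarS shelf2 [ 454.4 -288.7] [-0.4 -0.1  0.3  0.1]
jarS tshelf [ 455.4 -287.1] [-0.7 -0.2  0.7  0.2]
jarN tray2 [529.4 213.1] [ 0. -0. -0.  0.]
jarN tray [529.7 213.3] [ 0.  -0.1 -0.   0.1]
jarN ttray [530.7 214.4] [-0.4 -0.   0.4  0. ]
small tray2 [464.1 309.3] [-0.5 -0.4  0.5  0.4]
small ttray [465.6 311.3] [-0.4 -0.   0.4  0. ]
capN tray2 [448.4 137.4] [-2.2 -1.1  1.9  1.1]
capN ttray [450.7 141.1] [-0.6  0.5  0.7 -0.5]
soap tray2 [610.74744829 296.85007513] len 84.73648878838412 85.36796037005644 yaw -0.2249815741275776
soap tray [611.68545717 296.55547596] len 85.65619373094371 84.79387544114792 yaw -0.21337740325500376
front [420.66161907 -26.65503599] [ 394.27529956 -340.94070504] 315.39137532398684 yaw -0.08376005222025003
front [421.82337111 -26.02161524] [ 394.3894014  -340.16754063] 315.3415372823102 yaw -0.08710775758188781
rail shelf2 [646.63240197 -55.74250777] [ 621.19362012 -355.51258958] 300.8475254469723 -0.08465814657793655
rail shelf [650.03542601 -54.61436864] [ 621.46072279 -355.34880934] 302.08892315106556 -0.09473199697552055
rail tshelf [649.73762496 -44.72925097] [ 621.5750565  -352.30571366] 308.86309371921703 -0.0913082201118566
```

Run:
```python
from fit import *
print(fitcyl("tray2",[485,553,383,457],15,130,154,(450,138)),fitcyl("ttray",[357,419,413,475],15,130,154,(450,138)),fitcyl("shelf2",[96,180,348,426],15,158,180,(470,-87)))
out=[]
im=cv2.imread("pics/w_tray2.png"); K=8
t=np.linspace(0,2*np.pi,80)
def stad(x,y,z,yaw):
    p=np.c_[19*np.cos(t),19*np.sin(t)+12*np.sign(np.sin(t))]; c,s=np.cos(yaw),np.sin(yaw)
    return [(x+c*a-s*b,y+s*a+c*b,z) for a,b in p]
def panel(k,img,x,y,zb,yaw,a,b,w=75,h=72):
    cr=cv2.resize(img[b:b+h,a:a+w],None,fx=K,fy=K,interpolation=cv2.INTER_CUBIC); cr=cr[:,:400] if 0 else cr
    for z,col in ((zb,(255,0,0)),(zb+112,(0,255,0))):
        P=np.array([pr(k,q) for q in stad(x,y,z,yaw)]); cv2.polylines(cr,[(((P-[a,b]+.5)*K)).astype(int)],True,col,1)
    return cv2.resize(cr,(400,300*72//72+0) if 0 else (400,384))
ps=[panel("tray2",im,449.5,139.5,4,yw,338,145) for yw in (0,-.15)]+[panel("shelf2",cv2.imread("pics/w_shelf2.png"),470.5,-87.2,30,-.087,185,133)]+[panel("tray2",im,449.5,139.5,4,-.3,338,145)]
cv2.imwrite("pics/ov.png",cv2.resize(np.vstack([np.hstack(ps[:2]),np.hstack(ps[2:])]),(624,600)))
```

```text
(array([449.6, 138.3]), array([-1.2,  0.1,  1.1, -0.1])) (array([450.8, 140.2]), array([-0.2,  0.5,  0.2, -0.5])) (array([470.9, -89. ]), array([-0.5, -0.1,  0.6,  0.1]))
```

View pics/ov.png

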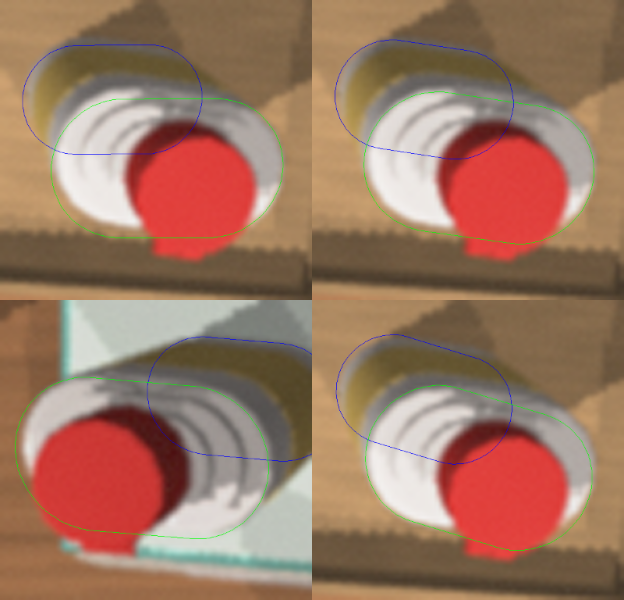

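```bash
cat > pp.py <<'E'
from h import *
ey=-.087; EX=np.array([np.cos(ey),np.sin(ey)])
BS=np.array([470.7,-88.]); JS=np.array([455,-288.]); H=np.pi/2
def pick(xy,h,yaw,opening,force,zb=4,zt=320):
    bot.move_gripper(opening,10)
    bot.move_ptp([*xy,zt],down(yaw)); s=bot.read_state()
    bot.line_to([*xy,zb+h+40],200); bot.line_to([*xy,zb+h],60); f=bot.read_state()["contact_force"]
    bot.move_gripper(0,force); bot.pause(.2); s=bot.read_state()
    print("grip",s["width"].round(1),round(float(s["finger_force"]),1),f.round(1),s["tcp_pos"].round(1))
    bot.line_to([*xy,zb+h+40],60); bot.line_to([*xy,zt],200)
    print("held",bot.read_state()["width"].round(1))
def place(xy,h,yaw,rel,zb,zt=320):
    bot.line_to([*xy,zt],200,down(yaw)); print("before",bot.read_state()["width"].round(1))
    bot.line_to([*xy,zb+h+30],150); bot.line_to([*xy,zb+h+1],30); bot.pause(.2); s=bot.read_state()
    print("down",s["contact_force"].round(1),s["tcp_pos"].round(1),s["width"].round(1))
    bot.move_gripper(s["width"]+rel); bot.pause(.3)
    print("rel",bot.read_state()["width"].round(1))
    bot.line_to([*xy,zb+h+60],60); bot.line_to([*xy,zt],250); print("t",bot.read_state()["t"])
E
python3 - <<'E'
from pp import *
pick([449.9,139],90,-.17-H,62,30)
place(BS+69*EX,90,ey-H,8,30)
cv2.imwrite("pics/s1.png",bot.camera("scene")[:,:,::-1])
E
```

```text
Traceback (most recent call last):
  File "pp.py", line 9, in pick
    print("grip",s["width"].round(1),round(float(s["finger_force"]),1),f.round(1),s["tcp_pos"].round(1))
                 ^^^^^^^^^^^^^^^^
AttributeError: 'float' object has no attribute 'round'
```

The script stopped on a print error while gripping the bottle. I'll fix that and carry on.

```bash
sed -i 's/\(bot.read_state()\|s\)\["width"\].round(1)/round(float(\1["width"]),1)/g' pp.py
python3 - <<'E'
from pp import *
s=bot.read_state(); print(s["width"],s["finger_force"],s["contact_force"],s["tcp_pos"],s["t"])
if 35<s["width"]<42:
    xy=[449.9,139]; bot.line_to([*xy,134],60); bot.line_to([*xy,320],200)
    place(BS+69*EX,90,ey-H,8,30)
    cv2.imwrite("pics/s1.png",bot.camera("scene")[:,:,::-1])
E
```

```text
38.14112277496308 29.808597788214684 [ 1.02593627 -0.52178448  1.7487115 ] [450.19838341 139.16041465  94.261892  ] 11.9083
before 38.1
down [ 0.1  0.3 -3.7] [539.5 -94.  121.2] 37.8
rel 45.4
t 20.3833
```

View pics/s1.png

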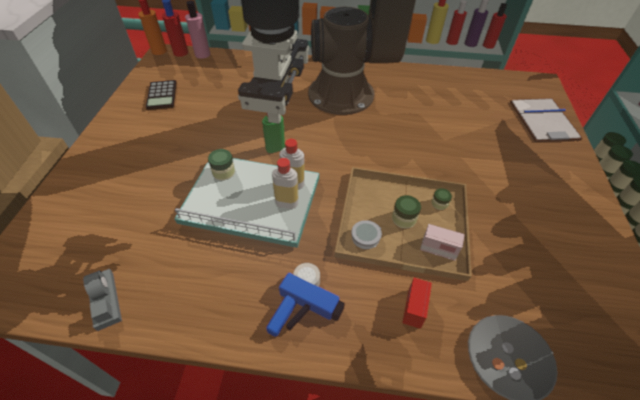

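The new bottle stands upright at (286,187), behind the shelf bottle. Soap and large jar are next.

Run:
```python
from pp import *
pick([611.2,296.7],20,-.22-H,64,25)
w=bot.read_state()["width"]; assert 37<w<44,w
place((BS+JS)/2+1*EX,20,ey-H,16,30)
pick([529.8,213.5],25,0,86,25)
w=bot.read_state()["width"]; assert 60<w<68,w
JN=JS+89*EX
place(JN,25,ey,16,30)
p=[460,-190,320]; bot.move_ptp(p,down(0)); bot.pause(.3); s=bot.read_state()
import pickle; V=pickle.load(open("V.pkl","rb")); V["after"]=wview(s); pickle.dump(V,open("V.pkl","wb"))
im=bot.camera("wrist")[:,:,::-1]; cv2.imwrite("pics/w_after.png",im)
cv2.imwrite("pics/wc_after.png",cv2.resize(im[:270,149:489],None,fx=2.2,fy=2.2,interpolation=cv2.INTER_CUBIC)); print(s["t"])
```

```text
grip 39.8 24.9 [ 0.2 -0.3 -0.6] [611.5 296.8  24.3]
held 39.9
before 39.8
down [ 1.4  0.1 -1.7] [ 464.  -188.1   51.2] 39.8
rel 55.8
t 36.4333
grip 63.8 25.0 [ 0.6 -0.4  0.4] [529.9 213.5  29.2]
held 63.8
before 63.5
down [-0.4 -0.2 -2.8] [ 543.8 -295.8   56.2] 64.0
rel 79.8
t 52.5083
53.4083
```

View pics/wc_after.png

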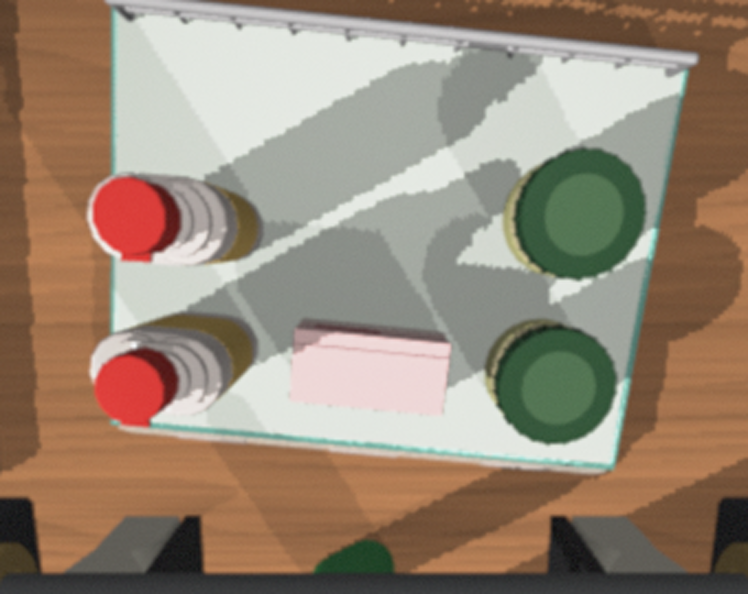

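Everything placed so far stands in line: bottle cap at (135,217), soap at (370,375) and new jar lid at (581,213). The shelf products have not moved. Now the small jar.

Run:
```python
from pp import *
import fit
fit.C["after"]=("wrist",2.2,149,0)
print(q:=fit.fitcyl("after",[515,646,147,280],32,68,90,(543,-296)), fit.fitcyl("after",[494,618,325,446],32,68,90,(455,-288)))
JN=(q[0]+JS+89*EX)/2 if np.linalg.norm(q[0]-JS-89*EX)<5 else None; print(JN)
pick([464.5,309.8],15,-H,68,15)
w=bot.read_state()["width"]; assert 43<w<49,w
place(JN,15,ey-H,14,90)
bot.move_ptp([460,-190,320],down(0)); bot.pause(.3)
im=bot.camera("wrist")[:,:,::-1]; bot.move_ptp([450,150,350],down(0)); bot.pause(.3)
s=bot.camera("scene")[:,:,::-1]; print(bot.read_state()["t"])
cv2.imwrite("pics/end.png",np.hstack([cv2.resize(im[:270,149:489],(500,397)),cv2.resize(s[120:300,160:320],(300,397))]))
cv2.imwrite("pics/end_top.png",bot.camera("top")[:,:,::-1])
```

```text
(array([ 544.7, -297.5]), array([-0.9,  0.2,  0.8, -0.2])) (array([ 455.2, -290.4]), array([-0.4, -0.1,  0.4,  0.1]))
[ 544.18169595 -296.61661795]
grip 45.6 15.0 [-0.2 -1.1  1.6] [464.6 310.   19.3]
held 45.7
before 45.5
down [-0.6 -0.5 -0.8] [ 544.3 -296.7  106.2] 45.8
rel 59.7
t 69.975
73.2833
```

View pics/end.png

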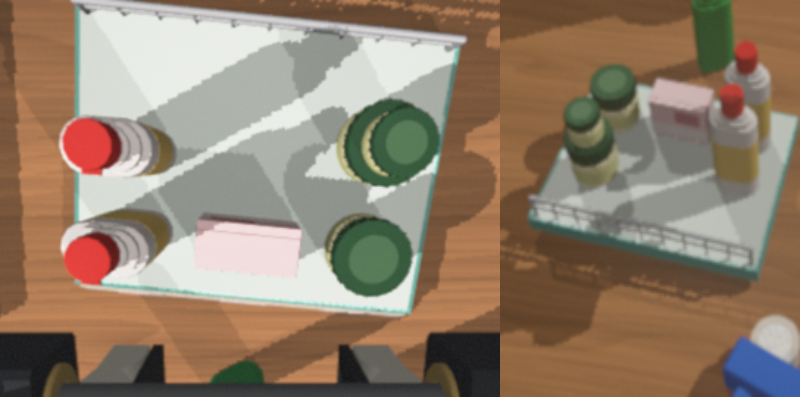

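The small jar sits on the new jar at (407,142). I'll check its centring numerically, then hand the job in.

Run:
```python
from fit import *
p=unproj("wrist",(407.5/1.4706+148.5,142.5/1.4706-.5),128,V["after"]); print(p)
if np.linalg.norm(p-[544.4,-297])<7: print(bot.close_job())
```

```text
[ 544.21484558 -298.31130255]
the job is handed in; nothing more can be done
None
```

The job is handed in at about 73 s of robot time: the bottle, large jar, soap and small jar are all in place and upright. The last pictures show the shelf products unmoved and the small jar within about 2 mm of centre. I did not re-measure the tin or the labeller, but no gripper move came close to either.

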